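# Roll the rinsed tin over the drain strip

### The arm

A 6-joint arm with a two-finger parallel gripper is mounted at the origin on the work surface. World frame = base frame: x ahead of the robot, y to its left, z up, the work surface at z = 0. Lengths are in m, angles in degrees, forces in N, time in s.
With the tool pointing down it reaches from about 0.375 to 0.9 m from the base axis. Payload 3.1 kg.
Tool frame: the origin (TCP) lies on the centre line of the jaws, within the pads' length; the fingertips stand 25 mm ahead of it and the grasp point (between the pads) lies 6 mm ahead of it; z points along the fingers, y is the line along which they close (so a half turn about z gives the same grasp; the last joint's range is limited). The gripper opens to 87 mm and grips with 3 to 60 N. Pads are 19 mm wide; open, the fingers measure 117 mm over their backs; the gripper's body (75 mm by 190 mm) begins 51 mm behind the grasp point.
Start: joints at [-76.977, 30.224, 82.088, -0, 67.689, -10.227], TCP at [0.247, -0.574, 0.248] pointing down, gripper open.
Joint ranges: [-176.69, 176.69], [-43.24, 126.21], [12.49, 139.97], [-82, 262], [0, 151.66], [-163.58, 163.58]. Speed limits (degrees/s): [159.86, 159.86, 180, 180, 180, 180].

### API

Orientations are given as a 3x3 rotation matrix whose columns are the frame's x, y, z axes.
In Python, from rig import * gives the robot as it stands.
- The arm moves only by the tool step_arm, never from a script. Its argument "steps" is a list of rows, each a list of 7 numbers: the shift along the tool's x, y, z normalised to -1 to 1, where 1 is 0.3 m, then the turn, a rotation vector about the tool's x, y, z normalised to -1 to 1, where 1 is 45 degrees, then the gripper's target within -1 to 1 (shut at 1, half-way at 0, fully open at -1). A call has 1 to 8 rows; each row is the pose to reach, as a shift and turn from the pose commanded when the call began, along the tool's axes at that moment; what a row does not reach only later rows make up. A row lasts 1/12 s, in which the tool goes at most 41.7 mm and 7.16 degrees, less where a joint would pass 70% of its speed; a pose out of reach is approached as far as the arm can. A call with a number of a shift or a turn outside -1 to 1 is refused whole. A call with a gripper value outside its range is refused whole. The fingers move at their own pace and stop on an object; the grip force is fixed at half the most. Time passes only in rows, so rows that repeat a pose let the fingers close. It gives the time, the measured TCP pose, the force, the opening and the grip force at its end, in the units of the state.
- read_state(): the state, without advancing time (a new reading comes with each control period).
- capture(name): name is "scene" or "top"; returns a dict with "image" (400x640x3 uint8, red, green, blue), "vertical_fov" (degrees; the focal length in pixels is half the picture's height over the tangent of half this angle, whatever the lens; pixels are square), "cx", "cy" (the principal point, pixels), "k1" (the pictures are not rectified: a ray, as slopes to the right and down, at radius r is drawn at 1 + k1 r^2 times it, then the intrinsics apply), "world_from_camera" (4x4, takes a point from camera to world coordinates). Camera axes: x right, y down, z forward; pixel columns grow to the right and rows downward; lengths in m; the calibration is good to about 2 mm. A picture is of the moment at which its call begins. There is no depth.
- hand_in(): hands the job in; it is judged then, once.
The state is a dict: "time_s": time; "joint_positions": joint angles; "qvel": joint speeds; "tau": joint torques, N m; "position": TCP position; "tcp_rot": TCP orientation; "force": force on the tool from outside, world axes, zero at the start; "moment": the same for the moment, N m; "opening": opening from 0.0 (shut) to 1.0 (fully open); "grasp_force": force on a finger pad.
Only numpy, scipy, OpenCV 4.12 (cv2) and the standard library are available. Lean on these libraries where they do the work, as an engineer would, in place of code of your own. Each camera call takes 0.05 s, during which the arm holds its last target. There are 200 camera calls.

### The job

The freshly rinsed tin lying on the rubber draining mat has to drip dry over the slotted steel drain strip in the other half of the mat. With a fingertip on top of the tin, roll it along the mat until it rests lying lengthwise along the strip, centred over it, and then take the hand away. Do not grip, lift, slide or push the tin from the side, and leave everything else standing where it is.

Things in the scene. Friction and masses are not known exactly. Their poses are not given: they have to be found in the camera images.
- tin: closed aluminium tin lying on its side on the mat: smooth cylinder, 80 mm diameter, 120 mm long, 0.2 to 0.42 kg, long axis across the mat. Origin at its very centre, 40 mm above the mat's top face (tin top 80 mm above it). x: its long axis; y and z turn as it rolls. Rolls freely with slight rolling resistance: let go at a slow roll, it stops within a few millimetres
- mat: flat dark rubber draining mat fixed on the shelf, 200 mm (x) by 480 mm (y), 6 mm thick, level and smooth. Origin at the centre of its underside, on the shelf top; x across the mat, roughly away from the robot, y along its length, z up. The tin starts on one half of its length, the drain strip is in the other half
- strip: slotted steel drain strip let flush into the mat, right across it: 180 mm (its x, parallel to the mat's x) by 40 mm (its y, parallel to the mat's y), level with the mat's top face, nothing to feel when rolling over it. Origin at its centre, on the mat's top face
- toilet_brush: yellow plastic toilet brush standing in its cup, one piece, 110 mm across, 360 mm tall; loose, to be left alone; origin at the centre of its underside
- spray_bottle: black plastic spray bottle with a twist nozzle, 74 mm across, 235 mm tall; loose, to be left alone; origin at the centre of its underside
- peg_jar: round lidded wooden peg jar, 84 mm across, 118 mm tall, standing beyond one end of the mat; loose, to be left alone; origin at the centre of its underside
- alu_cup: small open aluminium cup, 74 mm across, 85 mm tall, standing beyond one end of the mat; loose, to be left alone; origin at the centre of its underside
- jug: closed white plastic detergent jug, 90 x 150 mm, 240 mm tall; loose, to be left alone; origin at the centre of its underside
- scrub_brush: wooden scrubbing brush lying bristles down, 55 x 130 mm, 42 mm tall; loose, to be left alone; origin at the centre of its underside
- small_tin: small upright aluminium tin, 56 mm across, 65 mm tall, on the robot's side of the mat; loose, to be left alone; origin at the centre of its underside
There are look-alikes about, which are no part of the job. Leave any yellow look-alike of the tin alone.

How it is judged (in metres and radians):
On the way:
1. the tin has been rolled nearly half a turn along the mat (angle between tin's own z axis and vertical above 2.2 rad and distance of tin from where it was at the start of the episode above 0.06 m), for 0.02 s.
At the end, for the whole second after the job is handed in: the tin lies on the mat at rest, its centre within 15 mm of the drain strip's centre line (across the strip's 40 mm width) and within 40 mm of the strip's middle lengthwise, its long axis parallel to the strip to 0.2 rad (y of tin in the frame of strip between -0.015 and 0.015 m and x of tin in the frame of strip between -0.04 and 0.04 m and z of tin in the frame of mat between 0.042 and 0.05 m and angle between the x axis of tin and the x axis of strip, either way round below 0.2 rad and linear speed of tin below 0.01 m/s and angular speed of tin below 0.25 rad/s); the robot touches nothing.
It fails at once if the tin is lifted off the mat (z of tin in the frame of mat above 0.056 m).
It fails at once if the tin is straddled, pinched or pushed from the side: the fingers touch it while the grasp point is more than 10 mm below its top (contact force between the fingers and tin above 0.5 N and z of the grasp point in the frame of mat below 0.076 m).
It fails at once if a bystander is shifted by more than 15 mm or tipped (distance of any of toilet_brush, spray_bottle, peg_jar, alu_cup, jug, scrub_brush, small_tin from where it was at the start of the episode above 0.015 m or angle between any of toilet_brush, spray_bottle, peg_jar, alu_cup, jug, scrub_brush, small_tin's own z axis and vertical above 0.2 rad).
It also fails if it takes over 72 s, if anything falls off the work surface, if the arm or the gripper's body presses on something with over 40 N, if the wrist force passes 120 N, or if a joint passes its speed limit or range.

## Working session

There is one attempt and no reset: what is moved stays moved. The work goes in short steps, Python scripts to look and compute and a tool call to move; the robot and the scene stay as the last step left them, time stands still between calls to the robot, and variables do not carry over. Pictures are saved under pics/ and viewed, at most 10 in all, crops included, and the job is handed in when it is done.

Besides the shell and the picture viewer there is one more tool, called as a command line: name --pt "numbers of a row" for each row, then --argument value for the rest. step_arm: Moves the arm, as the interface text tells. Scaled input: -1 to 1 covers 0.3 m each way for a shift and 45 degrees each way for a turn. Its arguments: {"type":"object","properties":{"steps":{"type":"array"}},"required":["steps"]}

```bash
mkdir -p pics; cat > h.py <<'E'
from rig import *
import numpy as np, cv2
def snap(n,f):
    c=capture(n); cv2.imwrite(f'pics/{f}.png',c['image'][:,:,::-1]); np.save(f'pics/{f}.npy',c,allow_pickle=True); return c
def load(f): return np.load(f'pics/{f}.npy',allow_pickle=True).item()
def K(c):
    h,w=c['image'].shape[:2]; f=h/2/np.tan(np.radians(c['vertical_fov'])/2)
    return np.array([[f,0,c['cx']],[0,f,c['cy']],[0,0,1]]),np.array([c['k1'],0,0,0.])
def ray(c,uv,z):
    k,d=K(c); p=cv2.undistortPoints(np.array(uv,float).reshape(-1,1,2),k,d).reshape(-1,2)
    T=c['world_from_camera']; r=np.c_[p,np.ones(len(p))]@T[:3,:3].T; o=T[:3,3]
    return o+r*((z-o[2])/r[:,2])[:,None]
def proj(c,P):
    k,d=K(c); T=np.linalg.inv(c['world_from_camera']); 
    return cv2.projectPoints(np.array(P,float).reshape(-1,1,3),cv2.Rodrigues(T[:3,:3])[0],T[:3,3],k,d)[0].reshape(-1,2)
E
python3 - <<'E'
from h import *
a=snap('scene','s0');b=snap('top','t0')
for c in(a,b): print(c['world_from_camera'].round(3),c['vertical_fov'],c['k1'],c['cx'],c['cy'])
s=read_state();print(s['tcp_rot'],s['position'],s['time_s'],s['force'])
E
```

```text
[[-0.68   0.561 -0.472  1.127]
 [ 0.733  0.512 -0.448  0.5  ]
 [-0.01  -0.651 -0.759  0.958]
 [ 0.     0.     0.     1.   ]] 56.494573413113685 0.01887834977540777 316.3324357054886 196.2333198889546
[[-0.027 -0.995  0.099  0.437]
 [-1.     0.028  0.009 -0.027]
 [-0.012 -0.099 -0.995  1.635]
 [ 0.     0.     0.     1.   ]] 50.38933109956195 -0.07675444220162017 325.2499843527001 198.04758652675167
[[ 9.18784694e-01  3.94758763e-01 -4.52896897e-04]
 [ 3.94758888e-01 -9.18782826e-01  1.88142897e-03]
 [ 3.26596682e-04 -1.90741322e-03 -9.99998128e-01]] [ 0.24660533 -0.57362574  0.24667043] 0.1 [-0.16142033 -0.58217564  0.39833455]
```

View pics/s0.png

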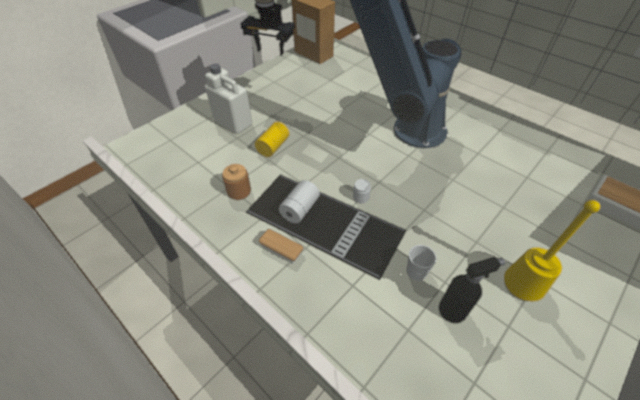

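View pics/t0.png

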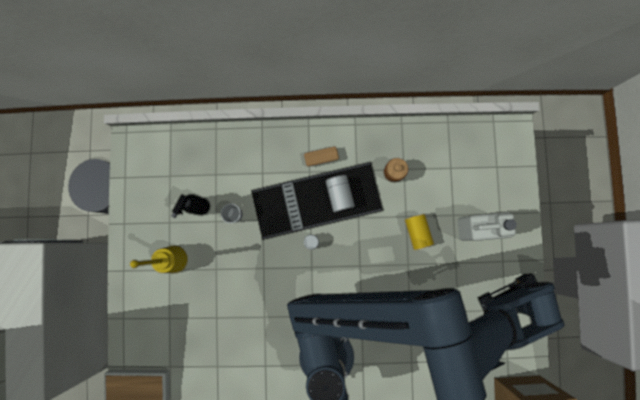

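The pictures show the white tin at top (340,193) / scene (300,202), the strip at top (292,205) / scene (350,234), the peg jar and cup beyond the mat's ends, and the small tin at top (312,241).

```bash
python3 - <<'E'
from h import *
for f,box,zt in(('t0',(240,150,395,250),0),('s0',(235,165,415,285),0)):
    c=load(f); im=c['image']; g=cv2.cvtColor(im,cv2.COLOR_RGB2GRAY); x0,y0,x1,y1=box
    m=np.zeros_like(g); m[y0:y1,x0:x1]=(g[y0:y1,x0:x1]<60)*255
    m=cv2.morphologyEx(m,cv2.MORPH_OPEN,np.ones((3,3)))
    cs=cv2.findContours(m,0,2)[0]; k=cv2.convexHull(max(cs,key=cv2.contourArea))
    q=cv2.approxPolyN(k,4,ensure_convex=True).reshape(-1,2)
    P=ray(c,q,.006); print(f,'mat px',q.tolist()); print(P.round(3).tolist(), P.mean(0))
    hull=np.zeros_like(g); cv2.fillConvexPoly(hull,k,255); hull=cv2.erode(hull,np.ones((5,5)))
    b=((g>85)&(hull>0)).astype(np.uint8)*255; b=cv2.morphologyEx(b,cv2.MORPH_CLOSE,np.ones((5,5)))
    n,l,st,ce=cv2.connectedComponentsWithStats(b)
    for i in range(1,n):
        if st[i,4]>60:
            r=cv2.minAreaRect(np.argwhere(l==i)[:,::-1].astype(np.float32)); bx=cv2.boxPoints(r)
            print(st[i],ce[i].round(1),bx.round(1).tolist()); print('  z.006',ray(c,[ce[i]],.006).round(4), 'z.086 box',ray(c,bx,.086).round(3).tolist(),'z.006 box',ray(c,bx,.006).round(3).tolist())
    cv2.imwrite(f'pics/c_{f}.png',cv2.resize(im[y0:y1,x0:x1,::-1],None,fx=4,fy=4,interpolation=cv2.INTER_CUBIC))
E
```

```text
t0 mat px [[382, 210], [303, 229], [292, 181], [371, 162]]
[[0.547, -0.229, 0.006], [0.483, 0.076, 0.006], [0.669, 0.115, 0.006], [0.735, -0.194, 0.006]] [ 0.6083046  -0.05791233  0.006     ]
[326 176  27  36 671] [338.7 192.8] [[324.8999938964844, 178.8000030517578], [344.5, 173.89999389648438], [352.6000061035156, 206.60000610351562], [333.1000061035156, 211.5]]
  z.006 [[ 0.618  -0.0647  0.006 ]] z.086 box [[0.662, -0.014, 0.086], [0.679, -0.086, 0.086], [0.557, -0.112, 0.086], [0.541, -0.04, 0.086]] z.006 box [[0.674, -0.013, 0.006], [0.691, -0.089, 0.006], [0.563, -0.117, 0.006], [0.547, -0.041, 0.006]]
s0 mat px [[403, 231], [382, 276], [345, 257], [370, 217]]
[[0.458, 0.234, 0.006], [0.628, 0.278, 0.006], [0.651, 0.161, 0.006], [0.484, 0.125, 0.006]] [0.55545974 0.19956067 0.006     ]
```

View pics/c_t0.png

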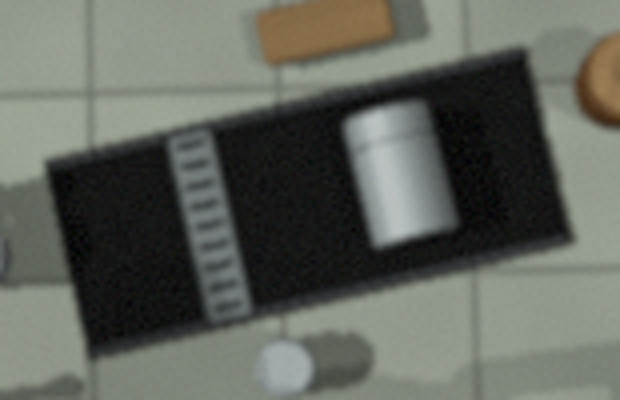

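```bash
python3 - <<'E'
from h import *
c=load('t0'); f=lambda q,z: ray(c,np.array(q)/4+np.array([239.6,149.6]),z)
m=f([(48,160),(525,50),(572,242),(90,352)],.006); s=f([(168,138),(210,128),(252,313),(210,322)],.006)
t=f([(343,118),(428,100),(457,228),(375,248)],.046)
M=m.mean(0)
print('mat',m.round(3),M); ey=m[0]+m[3]-m[1]-m[2]; ey/=np.linalg.norm(ey); ex=np.array([ey[1],-ey[0],0]); print('ey',ey,'yaw',np.degrees(np.arctan2(ex[1],ex[0])))
for n,p in(('strip',s),('tin',t)):
    print(n,p.round(3).tolist(),p.mean(0).round(4),'in mat',(p.mean(0)-M)@ex,(p.mean(0)-M)@ey); a=p[0]+p[1]-p[2]-p[3]; print(np.degrees(np.arctan2(a[1],a[0])))
E
```

```text
mat [[ 0.64   0.272  0.006]
 [ 0.734 -0.193  0.006]
 [ 0.546 -0.231  0.006]
 [ 0.454  0.234  0.006]] [0.59366628 0.02043623 0.006     ]
ey [-0.1969878   0.98040594  0.        ] yaw 11.360868709837376
strip [[0.658, 0.155, 0.006], [0.667, 0.114, 0.006], [0.487, 0.078, 0.006], [0.479, 0.118, 0.006]] [0.5728 0.1163 0.006 ] in mat -0.0015479494071118608 0.09804034656151914
11.657522253909576
tin [[0.667, -0.015, 0.046], [0.682, -0.096, 0.046], [0.56, -0.119, 0.046], [0.543, -0.042, 0.046]] [ 0.613  -0.0677  0.046 ] in mat 0.0015941381677960738 -0.0902393693006004
11.475760094612422
```

```bash
cat >> h.py <<'E'
from scipy.spatial.transform import Rotation as R
MC=np.array([.5937,.0204]);YAW=11.4
EX=np.array([np.cos(np.radians(YAW)),np.sin(np.radians(YAW))]);EY=np.array([-EX[1],EX[0]])
def w(mx,my,z): return np.r_[MC+mx*EX+my*EY,z]
RT=np.array([np.r_[EX,0],np.r_[-EY,0],[0,0,-1]]).T
def go(*ps):
    s=read_state(); r=np.array(s['tcp_rot']);p=np.array(s['position'])
    t=R.from_matrix(r.T@RT).as_rotvec(degrees=True)/45
    q=p[:2]-MC; print('tcp mat',(q@EX).round(4),(q@EY).round(4),'z',p[2].round(4),'F',np.round(s['force'],1),'t',s['time_s'],'open',s['opening'])
    for P in ps: print('->',np.r_[(r.T@(P-p))/.3,t].round(4).tolist())
E
python3 -c "
from h import *
go(np.array([.43,-.32,.30]),w(0,-.10,.25),w(0,-.10,.14))"
```

```text
tcp mat -0.4577 -0.5137 z 0.2467 F [-0.2 -0.6  0.4] t 0.1 open 1.0023268986863605
-> [0.8955, -0.5358, -0.1765, -0.0025, -0.0002, 0.2634]
-> [1.7762, -1.0363, -0.0085, -0.0025, -0.0002, 0.2634]
-> [1.7761, -1.0356, 0.3581, -0.0025, -0.0002, 0.2634]
```

step_arm --pt "0.0 0.0 -0.18 0 0 0 1" --pt "0.9 -0.53 -0.18 0 0 0.26 1" --pt "0.9 -0.53 -0.18 0 0 0.26 1" --pt "0.9 -0.53 -0.18 0 0 0.26 1" --pt "0.9 -0.53 -0.18 0 0 0.26 1" --pt "0.9 -0.53 -0.18 0 0 0.26 1" --pt "0.9 -0.53 -0.18 0 0 0.26 1" --pt "0.9 -0.53 -0.18 0 0 0.26 1"

```text
time_s: 0.77
position: [0.4197, -0.3372, 0.3005]
tcp_rot: [[0.98, 0.2, -0.0], [0.2, -0.98, 0.001], [-0.0, -0.001, -1.0]]
force: [0.4, -0.8, -0.3]
opening: 0.48
grasp_force: 0.0
```

```bash
python3 -c "
from h import *
go(w(0,-.102,.18),w(0,-.102,.13))"
```

```text
tcp mat -0.2413 -0.3162 z 0.3005 F [ 0.4 -0.8 -0.3] t 0.7667 open 0.4798688420822646
-> [0.806, -0.7119, 0.4017, -0.0009, 0.0004, 0.0028]
-> [0.806, -0.7117, 0.5684, -0.0009, 0.0004, 0.0028]
```

step_arm --pt "0.806 -0.71 0.2 0 0 0 1" --pt "0.806 -0.71 0.2 0 0 0 1" --pt "0.806 -0.71 0.2 0 0 0 1" --pt "0.806 -0.71 0.2 0 0 0 1" --pt "0.806 -0.71 0.2 0 0 0 1" --pt "0.806 -0.71 0.2 0 0 0 1" --pt "0.806 -0.71 0.2 0 0 0 1" --pt "0.806 -0.71 0.4 0 0 0 1"

```text
time_s: 1.43
position: [0.61, -0.0919, 0.215]
tcp_rot: [[0.979, 0.203, 0.014], [0.203, -0.979, -0.003], [0.013, 0.006, -1.0]]
force: [1.2, -1.2, 1.4]
opening: 0.005
grasp_force: 0.0
```

step_arm --pt "0 0 0 0 0 0 1" --pt "0 0 0 0 0 0 1" --pt "0 0 0 0 0 0 1" --pt "0 0 0 0 0 0 1"

```text
time_s: 1.77
position: [0.604, -0.0961, 0.2118]
tcp_rot: [[0.98, 0.199, 0.002], [0.199, -0.98, -0.001], [0.002, 0.001, -1.0]]
force: [0.3, -0.1, 0.9]
opening: 0.002
grasp_force: 0.0
```

```bash
python3 -c "
from h import *
go(w(0,-.102,.118),w(0,-.102,.111))
c=snap('scene','s1');cv2.imwrite('pics/s1c.png',cv2.resize(c['image'][100:300,200:440,::-1],None,fx=3,fy=3,interpolation=cv2.INTER_CUBIC))"
```

```text
tcp mat -0.0129 -0.1163 z 0.2118 F [ 0.3 -0.1  0.9] t 1.7667 open 0.0024061299525333724
-> [0.0425, -0.0479, 0.3128, 0.0019, -0.0023, 0.0016]
-> [0.0425, -0.0479, 0.3361, 0.0019, -0.0023, 0.0016]
```

View pics/s1c.png

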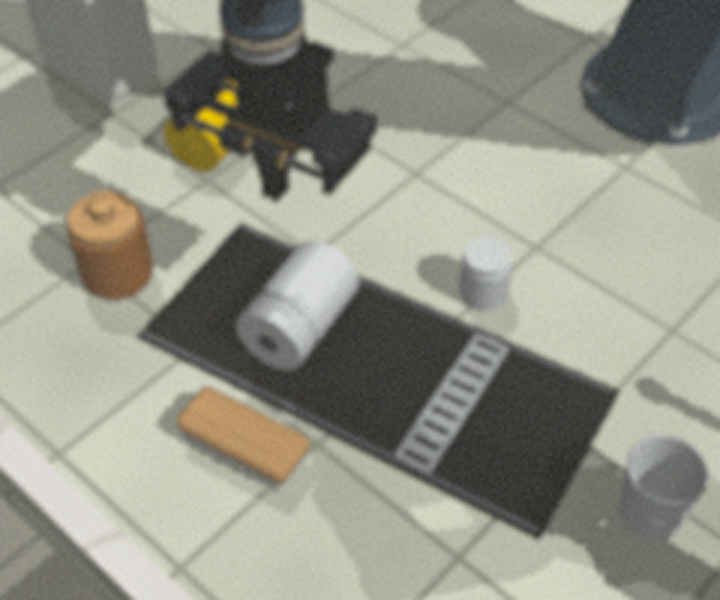

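The crop shows the hand clear above, the tin's near end face at crop (268,343), i.e. image (289,214), and the strip's centre at crop (452,403), i.e. image (351,234).

```bash
python3 -c "
from h import *
c=load('s1');P=ray(c,[(289.1,214.1)],.046)[0];Q=ray(c,[(350.4,234.1)],.006)[0]
for p in(P,Q):
  q=p[:2]-MC;print(q@EX,q@EY)
"
```

```text
0.06140964880113764 -0.08516048402115106
0.003993615204708722 0.10174248553042997
```

step_arm --pt "0.045 -0.045 0.0 0 0 0 1" --pt "0.045 -0.045 0.15 0 0 0 1" --pt "0.045 -0.045 0.25 0 0 0 1" --pt "0.045 -0.045 0.3 0 0 0 1" --pt "0.045 -0.045 0.3 0 0 0 1" --pt "0.045 -0.045 0.3 0 0 0 1"

```text
time_s: 2.32
position: [0.6143, -0.08, 0.1212]
tcp_rot: [[0.98, 0.199, 0.001], [0.199, -0.98, -0.0], [0.0, 0.0, -1.0]]
force: [0.5, 0.3, 0.2]
opening: 0.006
grasp_force: 0.0
```

```bash
python3 -c "
from h import *
go(w(0,-.102,.118),w(0,-.102,.111))"
```

```text
tcp mat 0.0004 -0.1025 z 0.1212 F [0.5 0.3 0.2] t 2.3167 open 0.005742774095978843
-> [-0.0013, -0.0017, 0.0106, 0.0004, -0.0006, 0.0011]
-> [-0.0013, -0.0017, 0.034, 0.0004, -0.0006, 0.0011]
```

step_arm --pt "0 0 0.01 0 0 0 1" --pt "0 0 0.02 0 0 0 1" --pt "0 0 0.027 0 0 0 1" --pt "0 0 0.031 0 0 0 1" --pt "0 0 0.031 0 0 0 1" --pt "0 0 0.031 0 0 0 1"

```text
time_s: 2.82
position: [0.6145, -0.0788, 0.1115]
tcp_rot: [[0.98, 0.2, 0.0], [0.2, -0.98, -0.0], [0.0, 0.0, -1.0]]
force: [0.1, 0.3, 0.4]
opening: 0.005
grasp_force: 0.0
```

step_arm --pt "0 0 0.003 0 0 0 1" --pt "0 0 0.003 0 0 0 1" --pt "0 0 0.003 0 0 0 1"

```text
time_s: 3.07
position: [0.6146, -0.0789, 0.1107]
tcp_rot: [[0.98, 0.2, 0.001], [0.2, -0.98, -0.0], [0.001, 0.0, -1.0]]
force: [-0.1, 0.2, 1.6]
opening: 0.007
grasp_force: 0.9
```

step_arm --pt "0 0 0.003 0 0 0 1" --pt "0 0 0.003 0 0 0 1" --pt "0 0 0.003 0 0 0 1"

```text
time_s: 3.32
position: [0.6147, -0.0793, 0.1104]
tcp_rot: [[0.98, 0.201, 0.001], [0.201, -0.98, -0.001], [0.001, 0.001, -1.0]]
force: [-1.0, -0.9, 6.0]
opening: 0.004
grasp_force: 2.9
```

step_arm --pt "0 -0.02 0 0 0 0 1" --pt "0 -0.045 0 0 0 0 1" --pt "0 -0.07 0 0 0 0 1" --pt "0 -0.095 0 0 0 0 1" --pt "0 -0.12 0 0 0 0 1" --pt "0 -0.14 0 0 0 0 1" --pt "0 -0.14 0 0 0 0 1"

```text
time_s: 3.9
position: [0.6052, -0.0366, 0.1109]
tcp_rot: [[0.98, 0.201, -0.001], [0.201, -0.98, 0.0], [-0.001, -0.0, -1.0]]
force: [-3.6, 0.2, 10.1]
opening: 0.005
grasp_force: 5.1
```

```bash
cat >> h.py <<'E'
def look(n):
    c=snap('scene',n); im=c['image'].astype(int); g=im.mean(2); h=im.max(2)-im.min(2)
    # matte hull in picture: bright pixels inside projected mat
    m=np.zeros(g.shape,np.uint8); q=proj(c,[w(x,y,.006) for x,y in((-.1,-.24),(.1,-.24),(.1,.24),(-.1,.24))])
    cv2.fillConvexPoly(m,q.round().astype(int),255)
    b=((g>80)&(m>0)).astype(np.uint8); k=cv2.connectedComponentsWithStats(b); i=1+np.argmax(k[2][1:,4])
    p=np.argwhere(k[1]==i)[:,::-1]; print('tin blob',k[2][i],k[3][i].round(1)); 
    cv2.imwrite(f'pics/{n}c.png',cv2.resize(c['image'][150:300,230:420,::-1],None,fx=4,fy=4,interpolation=cv2.INTER_CUBIC))
E
python3 -c "
from h import *
go(w(0,0,.13));look('s2')"
```

```text
tcp mat 0.0 -0.0582 z 0.1109 F [-3.6  0.2 10.1] t 3.9 open 0.005293928163558196
-> [0.0007, -0.1939, -0.0637, -0.0004, 0.0009, 0.0048]
tin blob [ 312  195   94   85 1088] [353.2 233.3]
```

View pics/s2c.png

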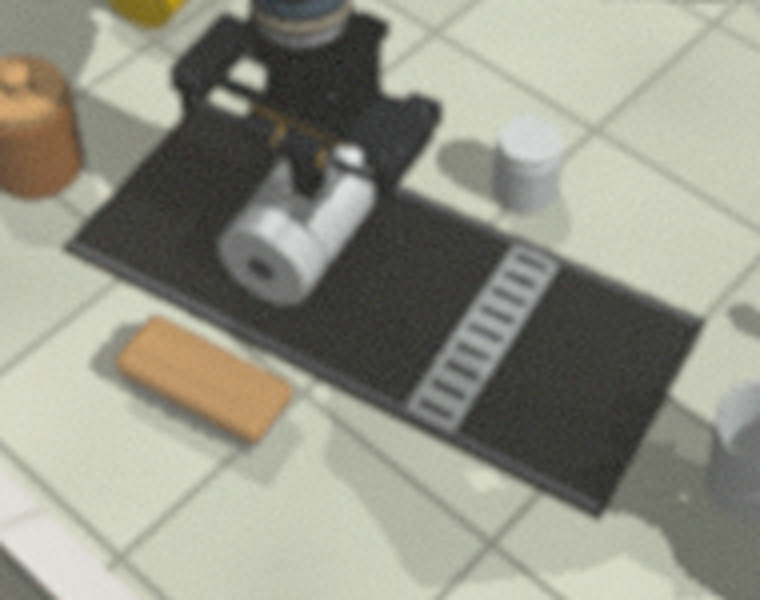

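The crop shows the tin rolled on, with its end face now at crop (262,265), image (295.5,216), and the finger still on top of it. Next is the lift, return and lower, then another stroke.

step_arm --pt "0 0 -0.04 0 0 0 1" --pt "0 0 -0.04 0 0 0 1" --pt "0 0.07 -0.04 0 0 0 1" --pt "0 0.07 -0.04 0 0 0 1" --pt "0 0.07 -0.015 0 0 0 1" --pt "0 0.07 -0.002 0 0 0 1" --pt "0 0.07 -0.002 0 0 0 1" --pt "0 0.07 -0.002 0 0 0 1"

```text
time_s: 4.62
position: [0.6101, -0.0581, 0.1103]
tcp_rot: [[0.98, 0.201, 0.0], [0.201, -0.98, -0.0], [0.0, 0.0, -1.0]]
force: [-0.2, -0.5, 6.0]
opening: 0.002
grasp_force: 3.2
```

step_arm --pt "0 -0.02 0 0 0 0 1" --pt "0 -0.045 0 0 0 0 1" --pt "0 -0.07 0 0 0 0 1" --pt "0 -0.095 0 0 0 0 1" --pt "0 -0.12 0 0 0 0 1" --pt "0 -0.145 0 0 0 0 1" --pt "0 -0.145 0 0 0 0 1"

```text
time_s: 5.2
position: [0.6002, -0.0136, 0.1108]
tcp_rot: [[0.979, 0.202, -0.002], [0.202, -0.979, 0.001], [-0.001, -0.001, -1.0]]
force: [-3.6, 0.6, 10.7]
opening: 0.007
grasp_force: 5.3
```

```bash
python3 -c "
from h import *
go(w(0,0,.13));look('s3')
c=load('s2')
# end-face hole: darkest pixel region near predicted end-face centre
for n in('s2','s3'):
  c=load(n);g=cv2.GaussianBlur(cv2.cvtColor(c['image'],7),(3,3),0)
  best=min(((int(g[v,u]),u,v) for y in np.arange(-.095,.12,.002) for u,v in [proj(c,[w(.0615,y,.046)])[0].round().astype(int)] if g[v-6:v+7,u-6:u+7].max()>110 and g[v,u-6]>75 and g[v,u+6]>75),default=None)
  print(n,best)
  if best:
    q=ray(c,[best[1:]],.046)[0][:2]-MC;print(q@EX,q@EY)
"
```

```text
tcp mat -0.0004 -0.0346 z 0.1108 F [-3.6  0.6 10.7] t 5.2 open 0.0065992107169254785
-> [0.0017, -0.1154, -0.0638, -0.0015, 0.0019, 0.0053]
tin blob [ 312  199   94   69 1000] [353.1 231.9]
s2 (65, np.int64(295), np.int64(217))
0.061396253749746256 -0.06321579813482711
s3 (63, np.int64(301), np.int64(220))
0.06154457511664704 -0.041086256559727606
```

step_arm --pt "0 0 -0.04 0 0 0 1" --pt "0 0 -0.04 0 0 0 1" --pt "0 0.072 -0.04 0 0 0 1" --pt "0 0.072 -0.04 0 0 0 1" --pt "0 0.072 -0.015 0 0 0 1" --pt "0 0.072 -0.001 0 0 0 1" --pt "0 0.072 -0.001 0 0 0 1" --pt "0 0.072 -0.001 0 0 0 1"

```text
time_s: 5.92
position: [0.6055, -0.0365, 0.1102]
tcp_rot: [[0.98, 0.201, -0.001], [0.201, -0.98, -0.0], [-0.001, -0.0, -1.0]]
force: [-0.9, -0.1, 6.2]
opening: 0.005
grasp_force: 2.6
```

step_arm --pt "0 -0.02 0 0 0 0 1" --pt "0 -0.045 0 0 0 0 1" --pt "0 -0.07 0 0 0 0 1" --pt "0 -0.095 0 0 0 0 1" --pt "0 -0.12 0 0 0 0 1" --pt "0 -0.148 0 0 0 0 1" --pt "0 -0.148 0 0 0 0 1"

```text
time_s: 6.5
position: [0.5953, 0.0089, 0.1108]
tcp_rot: [[0.979, 0.202, -0.002], [0.202, -0.979, 0.001], [-0.002, -0.002, -1.0]]
force: [-2.2, -0.9, 10.4]
opening: 0.001
grasp_force: 5.1
```

step_arm --pt "0 0 -0.04 0 0 0 1" --pt "0 0 -0.04 0 0 0 1" --pt "0 0.072 -0.04 0 0 0 1" --pt "0 0.072 -0.04 0 0 0 1" --pt "0 0.072 -0.015 0 0 0 1" --pt "0 0.072 -0.001 0 0 0 1" --pt "0 0.072 -0.001 0 0 0 1" --pt "0 0.072 -0.001 0 0 0 1"

```text
time_s: 7.17
position: [0.6008, -0.0141, 0.1102]
tcp_rot: [[0.98, 0.2, -0.001], [0.2, -0.98, 0.0], [-0.001, -0.0, -1.0]]
force: [0.5, -0.5, 3.2]
opening: 0.006
grasp_force: 1.6
```

step_arm --pt "0 -0.02 0 0 0 0 1" --pt "0 -0.045 0 0 0 0 1" --pt "0 -0.07 0 0 0 0 1" --pt "0 -0.095 0 0 0 0 1" --pt "0 -0.12 0 0 0 0 1" --pt "0 -0.148 0 0 0 0 1" --pt "0 -0.148 0 0 0 0 1"

```text
time_s: 7.75
position: [0.5906, 0.0314, 0.111]
tcp_rot: [[0.979, 0.202, -0.002], [0.202, -0.979, 0.001], [-0.002, -0.002, -1.0]]
force: [-2.5, 0.2, 8.3]
opening: 0.007
grasp_force: 4.0
```

```bash
cat >> h.py <<'E'
def tin(n):
  c=snap('scene',n);g=cv2.GaussianBlur(cv2.cvtColor(c['image'],7),(3,3),0)
  best=min(((int(g[v,u]),u,v) for y in np.arange(-.095,.13,.002) for u,v in [proj(c,[w(.0615,y,.046)])[0].round().astype(int)] if g[v-6:v+7,u-6:u+7].max()>110 and g[v,u-6]>75 and g[v,u+6]>75),default=None)
  print(n,best)
  if best:
    q=ray(c,[best[1:]],.046)[0][:2]-MC;print(q@EX,q@EY)
  cv2.imwrite(f'pics/{n}c.png',cv2.resize(c['image'][150:300,230:420,::-1],None,fx=4,fy=4,interpolation=cv2.INTER_CUBIC))
E
python3 -c "
from h import *
go(w(0,0,.13));tin('s4')"
```

```text
tcp mat -0.0008 0.0113 z 0.111 F [-2.5  0.2  8.3] t 7.75 open 0.007428600977194911
-> [0.0025, 0.0377, -0.0635, -0.002, 0.0026, 0.0053]
s4 (64, np.int64(314), np.int64(226))
0.06027443692331984 0.004874367433644016
```

View pics/s4c.png

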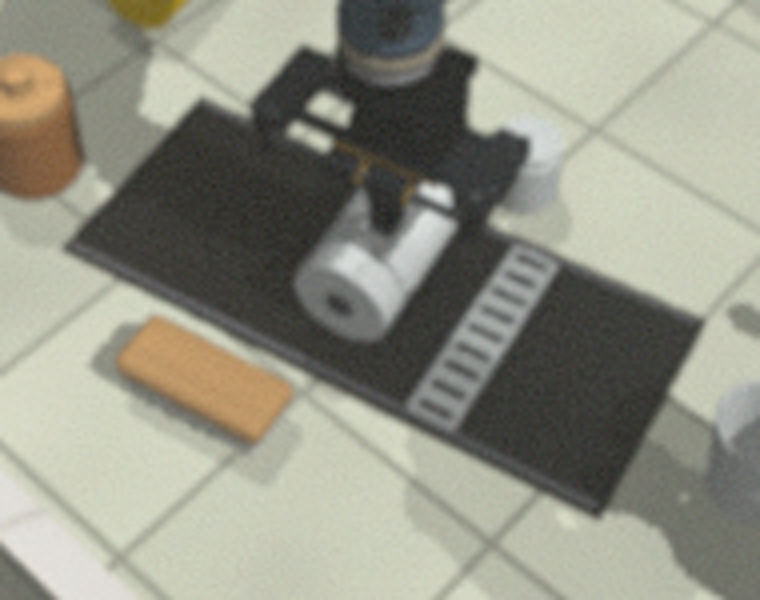

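The crop shows the tin still square to the mat, with its end face at crop (340,300), about 97 mm short of the strip. Next are four more strokes.

step_arm --pt "0 0 -0.04 0 0 0 1" --pt "0 0 -0.04 0 0 0 1" --pt "0 0.07 -0.04 0 0 0 1" --pt "0 0.07 -0.04 0 0 0 1" --pt "0 0.07 -0.015 0 0 0 1" --pt "0 0.07 0.001 0 0 0 1" --pt "0 0.07 0.001 0 0 0 1" --pt "0 0.07 0.001 0 0 0 1"

```text
time_s: 8.47
position: [0.5963, 0.0088, 0.1102]
tcp_rot: [[0.98, 0.2, -0.0], [0.2, -0.98, 0.0], [-0.0, -0.0, -1.0]]
force: [-0.3, -0.7, 4.7]
opening: 0.006
grasp_force: 2.3
```

step_arm --pt "0 -0.02 0 0 0 0 1" --pt "0 -0.045 0 0 0 0 1" --pt "0 -0.07 0 0 0 0 1" --pt "0 -0.095 0 0 0 0 1" --pt "0 -0.12 0 0 0 0 1" --pt "0 -0.148 0 0 0 0 1" --pt "0 -0.148 0 0 0 0 1"

```text
time_s: 9.05
position: [0.5861, 0.0542, 0.1109]
tcp_rot: [[0.979, 0.202, -0.002], [0.202, -0.979, 0.001], [-0.002, -0.001, -1.0]]
force: [-2.6, 1.0, 10.1]
opening: 0.004
grasp_force: 5.0
```

step_arm --pt "0 0 -0.04 0 0 0 1" --pt "0 0 -0.04 0 0 0 1" --pt "0 0.072 -0.04 0 0 0 1" --pt "0 0.072 -0.04 0 0 0 1" --pt "0 0.072 -0.015 0 0 0 1" --pt "0 0.072 0 0 0 0 1" --pt "0 0.072 0 0 0 0 1" --pt "0 0.072 0 0 0 0 1"

```text
time_s: 9.72
position: [0.5917, 0.0312, 0.11]
tcp_rot: [[0.98, 0.2, -0.001], [0.2, -0.98, 0.0], [-0.0, -0.0, -1.0]]
force: [-0.1, -0.1, 4.1]
opening: 0.005
grasp_force: 2.1
```

step_arm --pt "0 -0.02 0 0 0 0 1" --pt "0 -0.045 0 0 0 0 1" --pt "0 -0.07 0 0 0 0 1" --pt "0 -0.095 0 0 0 0 1" --pt "0 -0.12 0 0 0 0 1" --pt "0 -0.148 0 0 0 0 1" --pt "0 -0.148 0 0 0 0 1"

```text
time_s: 10.3
position: [0.5815, 0.0765, 0.1109]
tcp_rot: [[0.979, 0.202, -0.002], [0.202, -0.979, 0.001], [-0.002, -0.001, -1.0]]
force: [-3.6, -0.3, 10.5]
opening: 0.006
grasp_force: 5.2
```

```bash
python3 -c "
from h import *
go(w(0,0,.13));tin('s5')"
```

```text
tcp mat -0.0009 0.0574 z 0.1109 F [-3.6 -0.3 10.5] t 10.3 open 0.005985597837493531
-> [0.0021, 0.1912, -0.0638, -0.0016, 0.0023, 0.0053]
s5 (68, np.int64(328), np.int64(233))
0.06061731355547688 0.05399122642303793
```

step_arm --pt "0 0 -0.04 0 0 0 1" --pt "0 0 -0.04 0 0 0 1" --pt "0 0.068 -0.04 0 0 0 1" --pt "0 0.068 -0.04 0 0 0 1" --pt "0 0.068 -0.015 0 0 0 1" --pt "0 0.068 0 0 0 0 1" --pt "0 0.068 0 0 0 0 1" --pt "0 0.068 0 0 0 0 1"

```text
time_s: 11.02
position: [0.5869, 0.0546, 0.1102]
tcp_rot: [[0.98, 0.2, -0.0], [0.2, -0.98, -0.0], [-0.0, 0.0, -1.0]]
force: [-0.2, -0.7, 4.5]
opening: 0.005
grasp_force: 2.5
```

step_arm --pt "0 -0.02 0 0 0 0 1" --pt "0 -0.045 0 0 0 0 1" --pt "0 -0.07 0 0 0 0 1" --pt "0 -0.095 0 0 0 0 1" --pt "0 -0.12 0 0 0 0 1" --pt "0 -0.148 0 0 0 0 1" --pt "0 -0.148 0 0 0 0 1"

```text
time_s: 11.6
position: [0.5768, 0.0999, 0.1109]
tcp_rot: [[0.979, 0.202, -0.002], [0.202, -0.979, 0.001], [-0.002, -0.001, -1.0]]
force: [-4.3, 0.6, 10.5]
opening: 0.006
grasp_force: 5.2
```

step_arm --pt "0 0 -0.04 0 0 0 1" --pt "0 0 -0.04 0 0 0 1" --pt "0 0.07 -0.04 0 0 0 1" --pt "0 0.07 -0.04 0 0 0 1" --pt "0 0.07 -0.015 0 0 0 1" --pt "0 0.07 0 0 0 0 1" --pt "0 0.07 0 0 0 0 1" --pt "0 0.07 0 0 0 0 1"

```text
time_s: 12.27
position: [0.5822, 0.0775, 0.1102]
tcp_rot: [[0.98, 0.2, -0.0], [0.2, -0.98, -0.0], [-0.0, 0.0, -1.0]]
force: [-1.3, -0.5, 4.6]
opening: 0.008
grasp_force: 2.5
```

```bash
python3 -c "
from h import *
go(w(0,0,.13));tin('s6')"
```

```text
tcp mat 0.0001 0.0582 z 0.1102 F [-1.3 -0.5  4.6] t 12.2667 open 0.007894944375899177
-> [-0.0007, 0.1941, -0.066, 0.0, 0.0005, 0.0035]
s6 (68, np.int64(334), np.int64(236))
0.060759092433702616 0.07457968335180626
```

View pics/s6c.png

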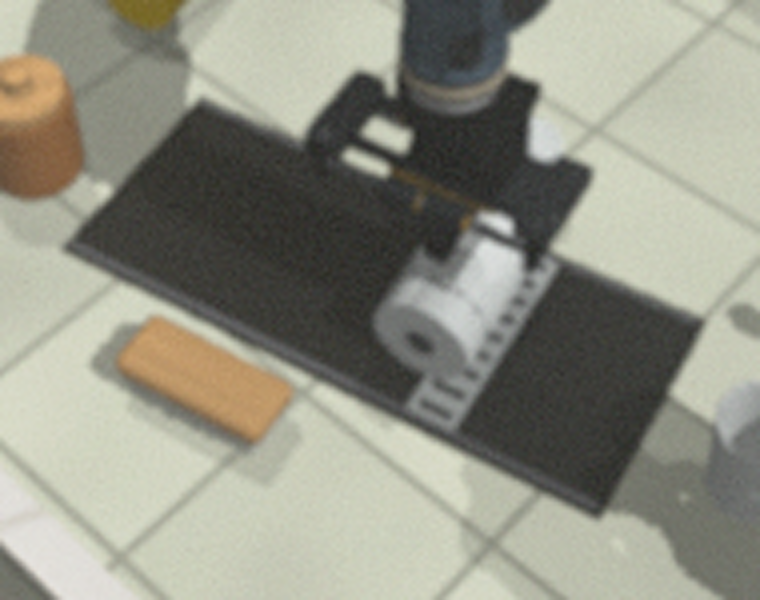

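The crop shows the tin's end face at crop (422,341), partly over the strip and about 26 mm short. I'll do one full stroke, then lift away and measure.

step_arm --pt "0 -0.02 0 0 0 0 1" --pt "0 -0.045 0 0 0 0 1" --pt "0 -0.07 0 0 0 0 1" --pt "0 -0.095 0 0 0 0 1" --pt "0 -0.12 0 0 0 0 1" --pt "0 -0.14 0 0 0 0 1" --pt "0 -0.148 0 0 0 0 1" --pt "0 -0.148 0 0 0 0 1"

```text
time_s: 12.98
position: [0.5723, 0.1221, 0.1109]
tcp_rot: [[0.979, 0.201, -0.002], [0.201, -0.979, 0.0], [-0.002, -0.001, -1.0]]
force: [-3.3, -0.2, 10.0]
opening: 0.006
grasp_force: 5.2
```

step_arm --pt "0 0 -0.1 0 0 0 1" --pt "0 0 -0.2 0 0 0 1" --pt "0 0.4 -0.33 0 0 0 1" --pt "0 0.4 -0.33 0 0 0 1" --pt "0 0.8 -0.33 0 0 0 1" --pt "0 0.8 -0.33 0 0 0 1" --pt "0 0.8 -0.33 0 0 0 1" --pt "0 0.8 -0.33 0 0 0 1"

```text
time_s: 13.65
position: [0.6215, -0.1162, 0.2086]
tcp_rot: [[0.98, 0.2, -0.001], [0.2, -0.98, 0.0], [-0.001, -0.0, -1.0]]
force: [0.1, -0.3, -0.1]
opening: 0.005
grasp_force: 0.0
```

```bash
python3 -c "
from h import *
go(w(0,.08,.118));tin('s7')
c=snap('top','t7');cv2.imwrite('pics/t7c.png',cv2.resize(c['image'][150:250,240:395,::-1],None,fx=5,fy=5,interpolation=cv2.INTER_CUBIC))"
```

```text
tcp mat 0.0003 -0.1394 z 0.2086 F [ 0.1 -0.3 -0.1] t 13.65 open 0.004735316267851077
-> [0.001, -0.7312, 0.3023, -0.0006, 0.001, 0.003]
s7 (66, np.int64(341), np.int64(239))
0.059383976540696694 0.09740719369765413
```

View pics/t7c.png

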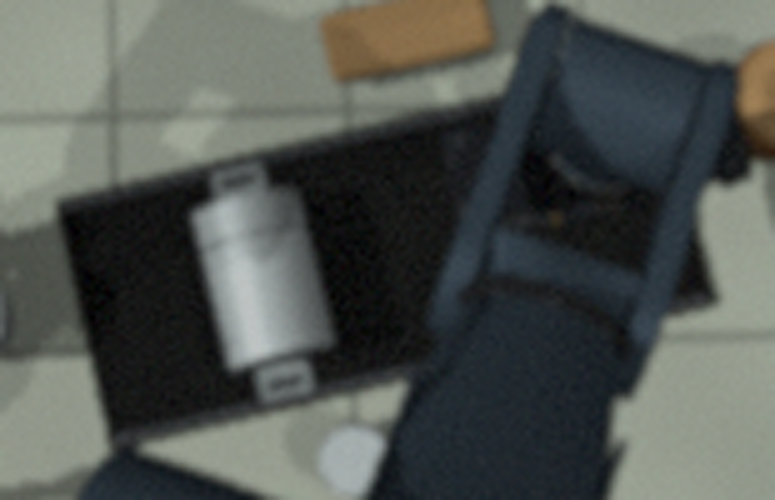

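The top crop shows the hand clear, with the tin's centre at crop (263,278) over the strip's centre at (263,279) and their axes parallel. Allowing for parallax, the tin is about 4 mm short of the centre line, inside the 15 mm limit.

```bash
python3 -c "
from h import *
tin('s8');print(hand_in())"
```

```text
s8 (67, np.int64(341), np.int64(239))
0.059383976540696694 0.09740719369765413
the job is handed in; nothing more can be done
None
```

I rolled the tin from its top onto the drain strip and handed the job in: it lies parallel to the strip, at rest, about 4 mm off the centre line, with the hand clear.

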